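# Feed the tin to the scribing post on the indexing slide

## Task

The tin of wax rides on the indexing slide's carrier. Draw the slide's bolt fully back, then push the carrier along its rail until it clicks into the station beside the tall scribing post (not the stations with the short tabs), then turn its swivel table click by click until the pointer arm points straight at the post, and last push the bolt fully home again behind the carrier. Keep the tin in its nest and leave the padlock, tape measure and tape roll where they are.

Things in the scene. Friction and masses are not known exactly. Their poses are not given: they have to be found in the camera images.
- jig: Indexing slide, fixed: aluminium plate 390 x 110 x 8 mm with two guide rails and a notched strip. Origin: centre of the plate's underside, on the table. +x: feed direction along the rail (to the robot's right), +y: across it to the far side where post and tabs stand, z up. Carrier starts at jig x = -110 mm; stations at x = +40, +90, +140 mm; bolt at x = -35 mm on the near side (-y).
- carrier (a joint): Travel of the carrier along jig +x, m: 0 at the start. It has a detent every 50 mm; the three stations are the detents at 0.150, 0.200 and 0.250; the rail ends at 0.265. About 7 N (more if pushed fast) moves it out of a detent and over the hump midway to the next; past the hump it runs by itself into the next detent, and let go before it, it slides back. While home, the bolt stops it after 14 mm.
- carrier_mid (a point): Middle of the carrier's top face, on the swivel's axis, 46 mm above the table. The carrier is an aluminium slab 110 (along the rail) x 84 x 20 mm, its underside 26 mm above the table; its axes are the jig's.
- push_plate (a point): Middle of the rear (jig -x) face of the upright steel push plate at the back of the carrier, 55 mm behind carrier_mid, 61 mm above the table. Plate 60 mm wide across the rail, 6 mm thick, its top 80 mm above the table, flush with the slab's rear face below it.
- swivel (a joint): Angle of the swivel table on the carrier, rad: 0 when its pointer arm points along jig +y (straight at the post when the carrier is in its station), growing clockwise from above (+1.571: along jig +x). Clicks every 22.5 degrees (0.3927 rad); starts 2 to 4 clicks from 0 on the positive side. About 2 N at the pin turns it; let go, it settles into the nearest click.
- swivel_pin (a point): On the axis of the upright steel pin at the end of the swivel's pointer arm: pin 13 mm in diameter, from 58 to 90 mm above the table, 68 mm from the swivel's axis; this point is 75 mm above the table. The flat pointer arm below it (16 mm wide, top 59 mm above the table) ends 78 mm from the axis.
- nest (a point): Centre of the swivel table's top, 60 mm above the table: disc 94 mm in diameter with a rim 11 mm high, inside diameter 84 mm, in which the tin stands.
- wax_tin: Round green tin, 79 mm in diameter, 34 mm high, loose in the nest. Origin: centre of its underside.
- bolt (a joint): Travel of the bolt, m: 0 home, across the rail; 0.035 fully drawn back, towards the jig's -y (the robot's side). Slides with about 2 N and stays where it is left. Drawn back it clears the carrier.
- bolt_knob (a point): On the axis of the bolt's upright round knob, 75 mm above the table: knob 16 mm in diameter from 65 to 85 mm up, on a 10 mm stem down to 42 mm. At jig y = -78 mm when home. Bolt bar 12 mm square, top 42 mm above the table, between two cheeks with tops at 34 mm.
- scribe_post: Tall scribing post, fixed: dark base 34 x 40 x 12 mm, steel rod 14 mm in diameter, dark head up to 74 mm with a small steel point aimed at the rail. It stands beside one of the three stations, at jig y = +115 mm and the station's jig x. Origin: centre of the base's underside; axes as the jig's.
- tab_a: Short tab, fixed, beside another station: the same base with a 14 mm stub, 26 mm high in all. Origin as the post's.
- tab_b: Short tab like tab_a, beside the remaining station.
- padlock: Bystander: brass padlock standing, 20 x 42 x 66 mm, near the robot. Origin: centre of its underside.
- tape_measure: Bystander: yellow tape measure standing, 42 x 82 x 60 mm, near the slide's left end, on the robot's side. Origin: on its underside.
- tape_roll: Bystander: yellow roll of tape lying flat, 110 mm in diameter, 30 mm high, to the left of the slide. Origin: centre of its underside.
Mind the look-alikes: they are no part of the job. Leave any purple look-alike of the scribe_post alone.

How it is judged:
On the way, in this order (a step that is already met when the one before it is completed fails the run):
1. the bolt is drawn fully back (30 mm or more) (value of joint bolt above 0.03 m), for 0.2 s.
2. the carrier rests in the station beside the tall post (within 5 mm) (x of carrier_mid in the frame of scribe_post between -0.005 and 0.005 m), for 0.3 s.
3. the swivel's pointer points at the post (within 4 degrees), the carrier still in the post's station (all of step 2 and value of joint swivel between -0.07 and 0.07 rad), for 0.2 s.
At the end, for the whole second after the job is handed in: The carrier rests in the station beside the tall post (within 5 mm), the swivel's pointer points at the post (within 4 degrees), the bolt is home (within 4 mm), and the tin stands still and flat in its nest (within 6 mm) (all of step 3 and value of joint bolt below 0.004 m and distance between wax_tin and nest below 0.006 m and angle between wax_tin's own z axis and vertical below 0.08 rad and linear speed of wax_tin below 0.02 m/s); the robot touches nothing.
It fails at once if the tin leaves its nest or tips (distance between wax_tin and nest above 0.02 m or angle between wax_tin's own z axis and vertical above 0.3 rad).
It fails at once if the padlock, tape measure or tape roll is moved more than 20 mm (distance of any of padlock, tape_measure, tape_roll from where it was at the start of the episode above 0.02 m).
It also fails if it takes over 72 s, if anything falls off the work surface, if the arm or the gripper's body presses on something with over 40 N, if the wrist force passes 120 N, or if a joint passes its speed limit or range.

## Robot

A 6-joint arm with a two-finger parallel gripper is mounted at the origin on a cart in front of the work surface, level with it; the furniture and walls round the work are solid. World frame = base frame: x ahead of the robot, y to its left, z up, the work surface at z = 0. Lengths are in m, angles in rad, forces in N, time in s.
With the tool pointing down it reaches from about 0.25 to 0.8 m from the base axis. Payload 3.9 kg.
Tool frame: the origin (TCP) lies on the centre line of the jaws, within the pads' length; the fingertips stand 17 mm ahead of it and the grasp point (between the pads) lies 2 mm behind it; z points along the fingers, y is the line along which they close (so a half turn about z gives the same grasp; the last joint's range is limited). The gripper opens to 85 mm and grips with 20 to 120 N. Pads are 22 mm wide; open, the fingers measure 114 mm over their backs; the gripper's body (76 mm by 85 mm) begins 54 mm behind the grasp point. The pads swing forward as they close: fully open they stand 13 mm farther back than shut.
Start: joints at [-1.283, 0.26, -0.138, 1.173, 0, 1.571], TCP at [0.149, -0.503, 0.213] pointing down, gripper open.
Joint ranges: [-2.78, 2.78], [-0.83, 1.72], [-1.28, 1.37], [-1.9, 2.12], [-1.57, 1.48], [-3.14, 3.14]. Speed limits (rad/s): [2.57, 2.57, 3.14, 3.14, 3.14, 3.14].

## Interface

Orientations are given as a unit quaternion [x, y, z, w].
In Python, from workcell import arm gives the robot as it stands. Calls block until the motion is done:
- arm.move_ptp(position, orientation): joint-space move of the TCP to a pose.
- arm.line_to(position, attitude=None, vel=0.15, max_force=None): straight line of the TCP; attitude=None keeps the orientation; vel is the mean speed in m/s. With max_force (N) it stops when the force on the tool has changed by that much, and returns True; else False.
- arm.movej(angles): joint-space move.
- arm.grip(opening, squeeze=None): finger opening in m; squeeze is the grip in N (None keeps the last); returns when the fingers have stopped.
- arm.sleep(seconds).
- arm.inverse_kinematics(position, orientation): joint angles nearest the present ones, or None.
- arm.get_obs(): the state.
- arm.capture(name): name is "side" or "top" or "wrist"; returns (picture, depth): 384x512x3 uint8, blue, green, red; 384x512 float32, m along the optical axis (not along the pixel's ray), 0 where there is no reading.
- arm.camera_info(name): a dict with "vfov" (degrees; the focal length in pixels is half the picture's height over the tangent of half this angle, whatever the lens; pixels are square), "cx", "cy" (the principal point, pixels), "rvec" (rotation vector, rad) and "tvec" (3), from world to camera coordinates, as OpenCV has them. Camera axes: x right, y down, z forward; pixel columns grow to the right and rows downward; lengths in m; the calibration is good to about 2 mm. A picture is of the moment at which its call begins: read the wrist's pose just before it. camera_info takes no time and is no camera call; for the wrist camera it gives the pose at the moment of the call.
A pose or a line that the arm cannot do raises arm.Unreachable and nothing moves.
- arm.sign_off(): hands the job in; it is judged then, once.
The state is a dict: "t": time; "q": joint angles; "joint_vel": joint speeds; "tau": joint torques, N m; "eef_pos": TCP position; "tcp_rot": TCP orientation; "force": force on the tool from outside, world axes, zero at the start; "wrist_torque": the same for the moment, N m; "width": finger opening in m; "grasp_force": force on a finger pad.
Only numpy, scipy, OpenCV 4.12 (cv2) and the standard library are available. Lean on these libraries where they do the work, as an engineer would, in place of code of your own. Each camera call takes 0.05 s, during which the arm holds its last target. There are 200 camera calls.

## Working session

There is one attempt and no reset: what is moved stays moved. The work goes in short steps, each a Python script; the robot and the scene stay as the last script left them, time stands still between calls to the robot, and variables do not carry over. Pictures are saved under pics/ and viewed, at most 10 in all, crops included, and the job is handed in when it is done.

```bash
mkdir -p pics
cat > h.py <<'E'
import numpy as np, cv2
from workcell import arm
def cam(n):
    i=arm.camera_info(n); f=192/np.tan(np.radians(i['vfov'])/2)
    R=cv2.Rodrigues(np.array(i['rvec'],float))[0]; return f,i['cx'],i['cy'],R,np.array(i['tvec'],float).ravel(),i
def ray_z(n,u,v,z):
    f,cx,cy,R,t,_=cam(n); d=R.T@np.array([(u-cx)/f,(v-cy)/f,1]); o=-R.T@t
    return o+d*(z-o[2])/d[2]
def pt(n,u,v,D):
    f,cx,cy,R,t,_=cam(n); d=D[int(v),int(u)]; return R.T@(np.array([(u-cx)/f*d,(v-cy)/f*d,d])-t)
E
python3 - <<'E'
from h import *
for n in('top','side'):
    p,d=arm.capture(n); cv2.imwrite(f'pics/{n}0.png',cv2.resize(p,(800,600))); np.save(f'pics/{n}0.npy',d); print(cam(n)[5]); cv2.imwrite(f'pics/{n}0raw.png',p)
o=arm.get_obs();print(o['t'],o['tcp_rot'],o['width'])
E
```

```text
{'vfov': 43.786075985183274, 'cx': 247.89503971285504, 'cy': 184.89663117805387, 'rvec': array([ 2.15771403, -2.21940576,  0.05225137]), 'tvec': array([0.20754496, 0.55527263, 1.30576965])}
{'vfov': 51.70776931088561, 'cx': 261.0502488204977, 'cy': 194.98973604580385, 'rvec': array([ 2.15394429, -0.16188224,  0.11711342]), 'tvec': array([-0.49536097,  0.18520081,  0.6786787 ])}
0.1 [ 9.89666621e-01  1.43384786e-01 -1.34520444e-04 -8.74268735e-04] 0.08523089897065995
```

View pics/top0.png

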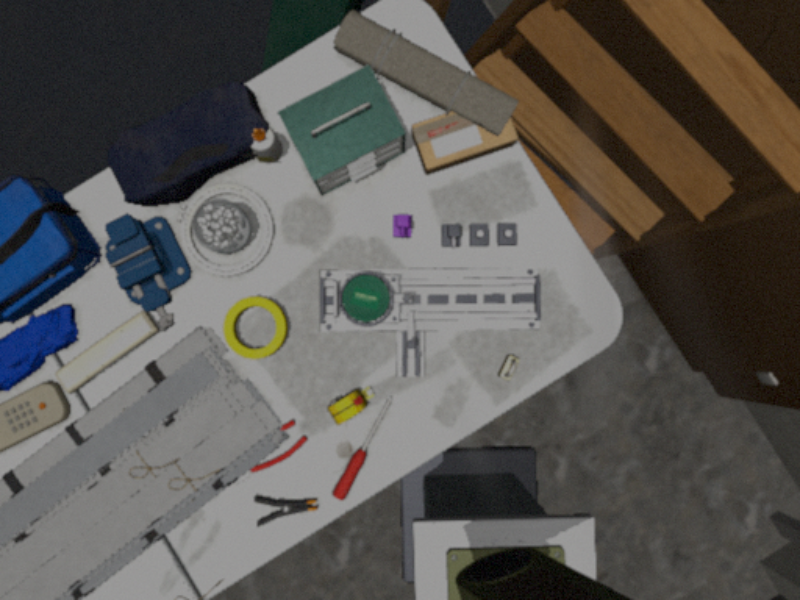

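View pics/side0.png

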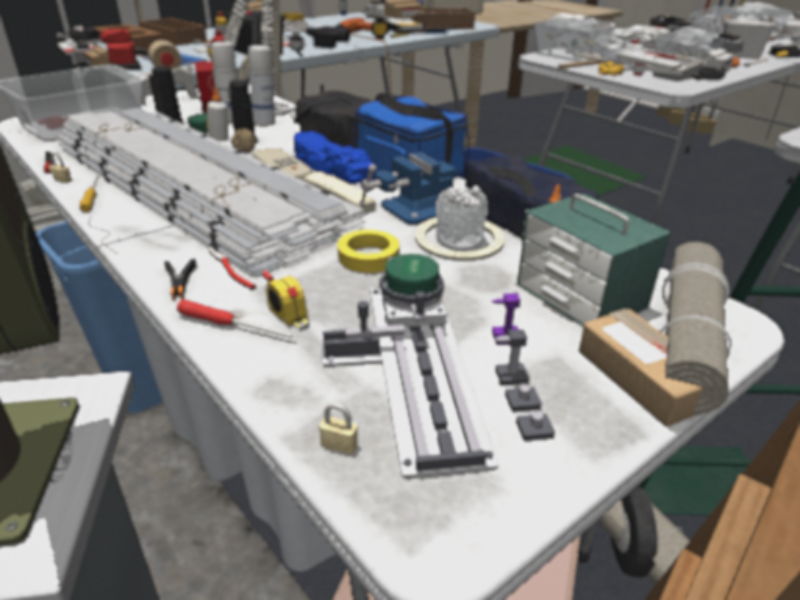

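The top view shows the jig plate at about (320–540, 268–330). Three dark stands sit beyond it: (452,235), (480,235) and (507,235). A purple look-alike is at (402,225). The dark stand at (452,235) has a head, and the side view shows it tall at (515,355), so it fits as the post at the first station. I'll confirm it in an enlarged crop.

Run:
```python
from h import *
p=cv2.imread('pics/top0raw.png'); c=p[135:250,195:355]
cv2.imwrite('pics/c1.png',cv2.convertScaleAbs(cv2.resize(c,(800,575),interpolation=cv2.INTER_CUBIC),alpha=1.3))
```

```text
(no output)
```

View pics/c1.png

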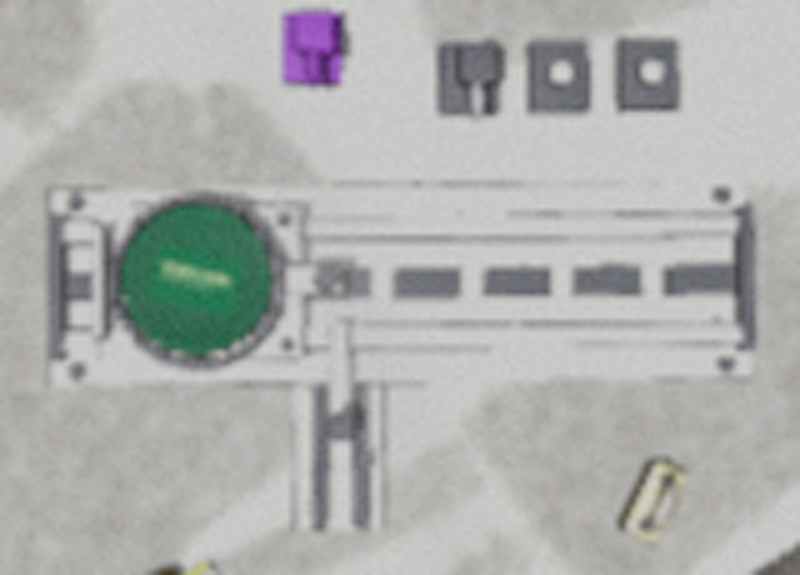

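The crop confirms it. The dark stand at crop (470,78) has the tall head and steel point, the ones at (558,75) and (647,75) are stubs, and the purple one is the look-alike. So the target is station +40 (travel 0.150). The pointer and pin, around crop (335,278), point along +x, which is 4 clicks. The knob is at (345,420).

Run:
```python
from h import *
f=lambda x,y,z:ray_z('top',195+x/5-.4,135+y/5-.4,z).round(4)
for n,x,y,z in [('s1',77,203,.008),('s2',722,194,.008),('s3',727,363,.008),('s4',78,370,.008),('c1',50,187,.008),('c4',50,385,.008),('c2',750,181,.008),('c3',752,380,.008),('tabA',558,75,.012),('tabB',647,75,.012),('knob',345,420,.085),('pin',335,275,.09),('tin',198,278,.094),('plo',650,500,.06)]: print(n,f(x,y,z))
print(arm.inverse_kinematics([.4,.0,.2],[1,0,0,0]), cv2.Rodrigues(cam('wrist')[3].T)[0].ravel(), -cam('wrist')[3].T@cam('wrist')[4])
```

```text
s1 [0.5915 0.2968 0.008 ]
s2 [ 0.5862 -0.0626  0.008 ]
s3 [ 0.4922 -0.0617  0.008 ]
s4 [0.4984 0.2985 0.008 ]
c1 [0.6009 0.3117 0.008 ]
c4 [0.4905 0.3142 0.008 ]
c2 [ 0.593  -0.0784  0.008 ]
c3 [ 0.4824 -0.0752  0.008 ]
tabA [0.655  0.0267 0.012 ]
tabB [ 0.6535 -0.0227  0.012 ]
knob [0.4677 0.1527 0.085 ]
pin [0.5434 0.1558 0.09  ]
tin [0.5437 0.2273 0.094 ]
plo [ 0.4204 -0.0086  0.06  ]
[ 0.          0.05255897 -0.42765539  1.09058197  0.         -3.14159265] [ 2.32817243 -1.73788461 -0.24949329] [ 0.21693043 -0.48273203  0.37298287]
```

```bash
cat >> h.py <<'E'
from scipy.spatial.transform import Rotation
C=np.array([.5418,.118]); ex=np.array([-.016,-.99987]); ey=np.array([.99987,-.016])
def W(x,y,z): return np.r_[C+ex*x+ey*y,z]          # jig (m) -> world
def J(p): d=np.asarray(p)[:2]-C; return np.r_[d@ex,d@ey]
def Q(a,pos):                                       # tool down, tool y at jig angle a (from +x to +y)
    best=None
    for b in (a,a+np.pi):
        y=np.r_[ex*np.cos(b)+ey*np.sin(b),0]; z=np.array([0,0,-1.]); x=np.cross(y,z)
        q=Rotation.from_matrix(np.c_[x,y,z]).as_quat(); k=arm.inverse_kinematics(pos,q)
        if k is not None and (best is None or abs(k[5])<abs(best[1][5])): best=(q,k)
    return best[0]
E
python3 - <<'E'
from h import *
p=W(-.035,-.0765,.2); q=Q(0,p); print(p,q,arm.inverse_kinematics(p,q))
arm.move_ptp(p,q); arm.grip(.05,20)
i=cam('wrist'); im,d=arm.capture('wrist'); cv2.imwrite('pics/w1.png',cv2.resize(im,(768,576)))
for n,pp in [('knob',W(-.035,-.078,.085)),('pin',W(-.042,0,.09))]:
    uv=cv2.projectPoints(pp.reshape(1,3),cv2.Rodrigues(i[3])[0],i[4],np.array([[i[0],0,i[1]],[0,i[0],i[2]],[0,0,1.]]),None)[0].ravel()*1.5; print(n,uv)
print(arm.get_obs()['t'])
E
```

```text
[0.46586994 0.15421945 0.2       ] [0.00800026 0.999968   0.         0.        ] [ 0.319681    0.20756771 -0.24202817  1.12120044  0.          0.3356817 ]
knob [384.56420531 268.15762512]
pin [395.08180623 383.67980784]
3.175
```

View pics/w1.png

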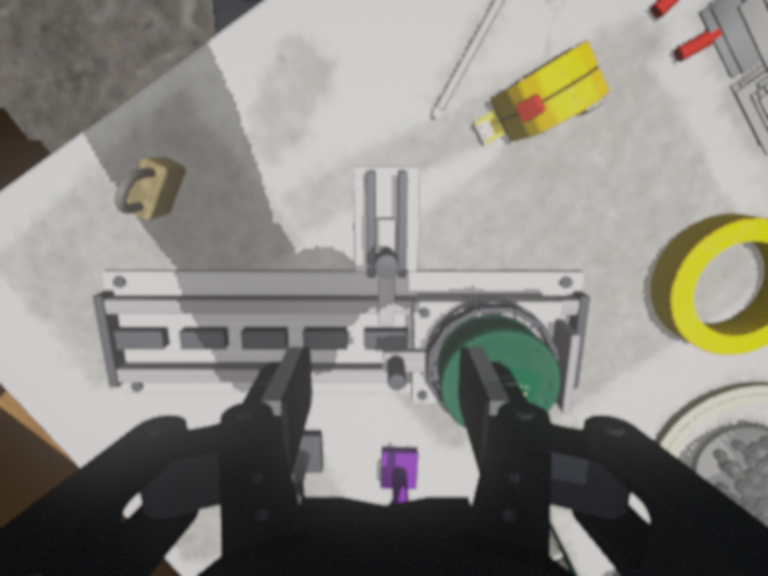

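In the wrist view the knob's top is at (387,262), against a predicted (385,268). The pin's top is at (397,378), against a predicted (395,384). The model is good to a few mm, so I'll draw the bolt.

Run:
```python
from h import *
arm.line_to(W(-.035,-.078,.077)); print(arm.get_obs()['force'].round(1) if hasattr(arm.get_obs()['force'],'round') else arm.get_obs()['force'])
arm.grip(0,25); o=arm.get_obs(); print(o['width'],o['grasp_force'],np.round(o['force'],1),J(o['eef_pos']))
s=arm.line_to(W(-.035,-.116,.077),vel=.04,max_force=20); o=arm.get_obs(); print(s,o['width'],np.round(o['force'],1),J(o['eef_pos']),o['t'])
```

```text
[0.2 0.9 0.1]
0.00010865249641812674 0.0 [-0.4  0.4  0.3] [-0.03500197 -0.07795539]
False -2.979732001293049e-05 [0.6 0.4 0.3] [-0.03511873 -0.11559226] 5.775
```

Run:
```python
from h import *
im,d=arm.capture('wrist'); cv2.imwrite('pics/w2.png',cv2.resize(im,(768,576)))
im,d=arm.capture('side'); cv2.imwrite('pics/s2.png',cv2.resize(im[160:290,180:340],(800,650))[:600])
```

```text
(no output)
```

View pics/w2.png

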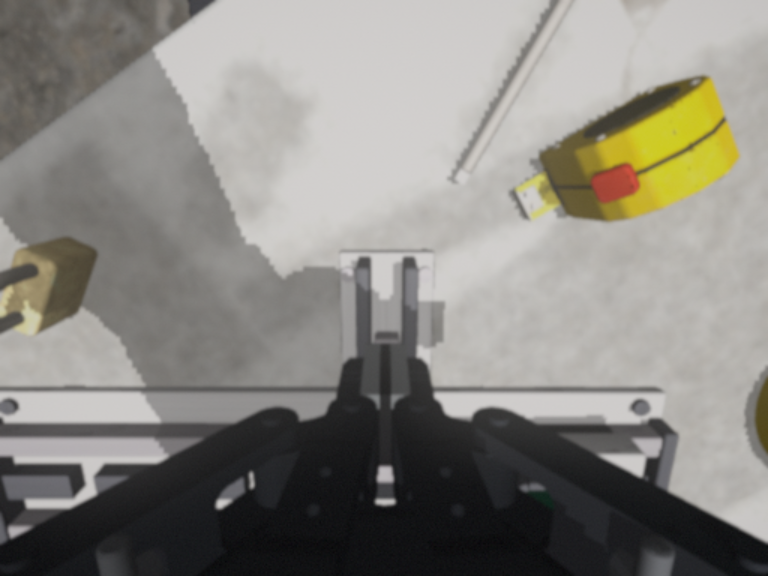

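View pics/s2.png

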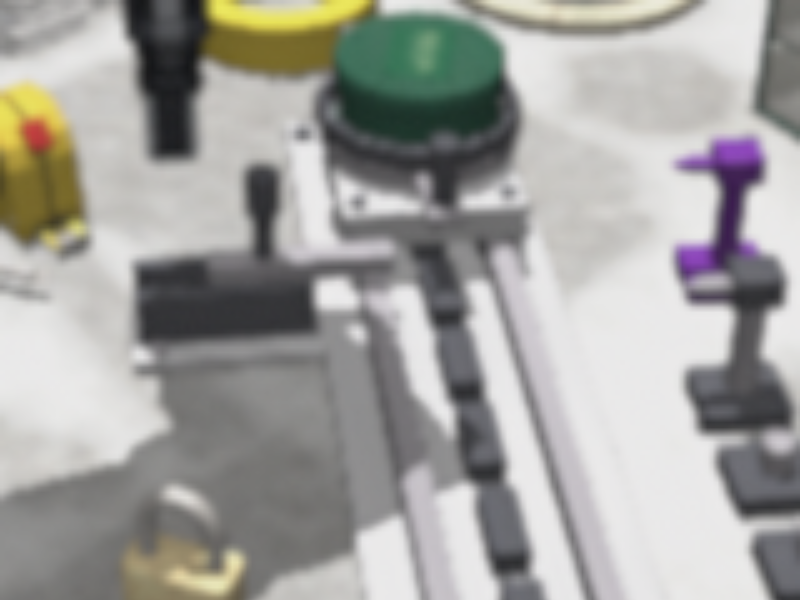

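Run:
```python
from h import *
o=arm.get_obs(); print(o['eef_pos'],np.round(o['q'],3),o['tcp_rot'])
f,cx,cy,R,t,i=cam('side')
for n,p in [('tip',np.r_[o['eef_pos'][:2],o['eef_pos'][2]-.017]),('tcp',o['eef_pos']),('knobtop',W(-.035,-.078,.085)),('post',W(.04,.115,.074)),('tin',W(-.11,0,.094))]:
    c=R@p+t; u=np.array([f*c[0]/c[2]+cx,f*c[1]/c[2]+cy]); print(n,(u-[180,160])*5)
print(W(-.035,-.116,.077))
```

```text
[0.42674753 0.15493252 0.07704362] [ 0.348  0.247 -0.541  0.782 -0.     0.364] [8.03455414e-03 9.99967706e-01 4.77026751e-05 1.76462115e-04]
tip [172.86659612 221.65489414]
tcp [171.11054554 188.22289859]
knobtop [260.99149738 166.81062437]
post [757.21828134 262.11163662]
tin [419.2727006   48.36659417]
[0.42637508 0.15485145 0.077     ]
```

Run:
```python
from h import *
im,d=arm.capture('side')
for x,y in [(165,100),(170,130),(170,145),(175,150),(170,152),(170,162),(170,180),(262,190),(420,60)]:
    u,v=180+x/5,160+y*.2; print((x,y),pt('side',u,v,d).round(4),im[int(v),int(u)])
im,d=arm.capture('top')
i=cam('top');o=arm.get_obs();c=i[3]@o['eef_pos']+i[4];print('top tcp px',i[0]*c[:2]/c[2]+[i[1],i[2]])
```

```text
(165, 100) [0.4257 0.1428 0.1276] [33 29 30]
(170, 130) [0.4271 0.1419 0.1139] [35 33 32]
(170, 145) [0.4267 0.1397 0.1082] [31 28 27]
(175, 150) [0.4287 0.1428 0.1036] [52 50 50]
(170, 152) [0.4266 0.1417 0.1036] [52 50 49]
(170, 162) [ 0.4317  0.2937 -0.0007] [148 149 150]
(170, 180) [0.4306 0.2752 0.001 ] [188 191 193]
(262, 190) [0.4639 0.1467 0.0784] [53 49 49]
(420, 60) [0.542  0.2168 0.0945] [119 153 110]
top tcp px [263.18367738 234.25162128]
```

Run:
```python
from h import *
im,d=arm.capture('wrist')
for u,v in [(180,80),(250,40),(253,175),(257,245),(257,258),(240,215)]: print((u,v),pt('wrist',u,v,d).round(4),d[v,u])
print(-cam('wrist')[3].T@cam('wrist')[4])
```

```text
(180, 80) [ 0.3389  0.0996 -0.0006] 0.22489773
(250, 40) [ 0.3128  0.1522 -0.    ] 0.21670248
(253, 175) [0.4103 0.1526 0.0079] 0.2366015
(257, 245) [0.4155 0.1554 0.1177] 0.13264348
(257, 258) [0.4154 0.1554 0.1294] 0.12145416
(240, 215) [0.4335 0.1431 0.034 ] 0.21809064
[0.35496483 0.15609633 0.23820142]
```

Run:
```python
from h import *
im,d=arm.capture('side'); f,cx,cy,R,t,_=cam('side')
v,u=np.mgrid[:384,:512]; P=(np.dstack([(u-cx)/f*d,(v-cy)/f*d,d])-t)@R
P=P[d>0]; e=arm.get_obs()['eef_pos']; q=P[(np.hypot(*(P[:,:2]-e[:2]).T)<.09)&(P[:,2]>.09)]
for z in np.arange(.09,.30,.01):
    b=q[(q[:,2]>z)&(q[:,2]<z+.01)]
    if len(b)>2: print(round(z,2),len(b),np.percentile(b[:,0],[2,98]).round(3),np.percentile(b[:,1],[2,98]).round(3))
```

```text
0.09 13 [0.419 0.437] [0.146 0.15 ]
0.1 34 [0.417 0.437] [0.14  0.151]
0.11 43 [0.417 0.438] [0.139 0.149]
0.12 43 [0.418 0.438] [0.139 0.149]
0.13 9 [0.422 0.434] [0.139 0.141]
0.14 39 [0.414 0.439] [0.119 0.162]
0.15 24 [0.416 0.438] [0.11  0.132]
0.16 59 [0.412 0.444] [0.104 0.16 ]
0.17 65 [0.412 0.443] [0.095 0.148]
0.18 134 [0.411 0.444] [0.091 0.14 ]
0.19 129 [0.409 0.447] [0.098 0.163]
0.2 118 [0.409 0.446] [0.112 0.165]
0.21 67 [0.417 0.438] [0.114 0.126]
0.22 119 [0.396 0.461] [0.116 0.142]
0.23 207 [0.392 0.463] [0.116 0.145]
0.24 212 [0.392 0.464] [0.116 0.145]
0.25 219 [0.392 0.464] [0.116 0.147]
0.26 301 [0.392 0.464] [0.116 0.162]
0.27 185 [0.396 0.457] [0.121 0.15 ]
0.28 185 [0.395 0.461] [0.118 0.144]
0.29 205 [0.395 0.461] [0.118 0.146]
```

The wrist depth puts the table at z = 0, so the arm pose is right. But the side depth puts the closed fingertips at z ≈ 0.099 with the TCP reported at 0.077. The fingertips are therefore about 22 mm above the reported TCP, not 17 mm below it as the sheet says. I'll command z about 39 mm lower than planned, with a force guard.

```bash
cat >> h.py <<'E'
DZ=-.022   # measured: closed fingertips' z = reported TCP z + .022
def T(x,y,tip): return W(x,y,tip+DZ)
def st(m=''): 
    o=arm.get_obs(); print(m,'t',round(o['t'],2),'w',round(o['width'],4),'gf',np.round(o['grasp_force'],1),'F',np.round(o['force'],1),'J',J(o['eef_pos']).round(4),'z',round(o['eef_pos'][2],4)); return o
E
python3 - <<'E'
from h import *
arm.line_to(T(-.035,-.116,.125)); arm.grip(.05,25)
arm.line_to(T(-.035,-.078,.125)); s=arm.line_to(T(-.035,-.078,.062),vel=.08,max_force=6); st(s)
arm.grip(0,25); o=st('grip')
if o['width']>.01:
    s=arm.line_to(T(-.035,-.115,.062),vel=.04,max_force=20); st(s)
E
```

```text
False t 8.28 w 0.05 gf 0.0 F [ 0.3 -0.7 -0.2] J [-0.0351 -0.0776] z 0.0404
grip t 8.68 w 0.0148 gf 24.4 F [-0.7  2.7  3. ] J [-0.0358 -0.0776] z 0.0406
False t 9.75 w 0.0149 gf 24.7 F [6.4 3.5 0.1] J [-0.0357 -0.1126] z 0.0406
```

Run:
```python
from h import *
arm.grip(.05); arm.line_to(T(-.036,-.1126,.15)); st('up')
p=T(-.198,0,.15); q=Q(np.pi/2,p); arm.move_ptp(p,q); arm.grip(0)
s=arm.line_to(T(-.198,0,.056),vel=.1,max_force=5); st(('down',s))
s=arm.line_to(T(-.165,0,.056),vel=.03,max_force=3); o=st(('contact',s))
x0=J(o['eef_pos'])[0]; print('q',np.round(o['q'],2))
```

```text
up t 10.92 w 0.0501 gf 0.0 F [-0.2 -0.3  0.7] J [-0.0358 -0.1132] z 0.1274
('down', False) t 13.8 w -0.0001 gf 0.0 F [ 0.1  0.3 -0. ] J [-0.1983  0.0006] z 0.0347
('contact', True) t 14.54 w 0.0002 gf 0.0 F [-0.4  0.7  0.5] J [-0.1756 -0.0005] z 0.0336
q [ 0.49  0.54 -0.19  0.84  0.   -1.06]
```

Run:
```python
from h import *
s=arm.line_to(T(-.0275,0,.056),vel=.05,max_force=35); st(('push',s))
arm.line_to(T(-.06,0,.056)); arm.line_to(T(-.06,0,.15)); arm.sleep(.2)
im,d=arm.capture('top'); cv2.imwrite('pics/t3.png',cv2.resize(im[135:250,195:355],(800,575),interpolation=cv2.INTER_CUBIC)); st()
i=cam('top')
for n,p in [('pin',W(.108,0,.09)),('tin',W(.04,0,.094)),('plate',W(-.015,0,.08))]:
    c=i[3]@p+i[4]; print(n,(i[0]*c[:2]/c[2]+[i[1]-195,i[2]-135])*5)
```

```text
('push', False) t 17.67 w 0.0 gf 0.0 F [-0.2 -0.   0.3] J [-0.0276  0.    ] z 0.034
 t 19.06 w 0.0003 gf 0.0 F [ 0.9 -0.1 -0.4] J [-0.0597 -0.0008] z 0.1269
pin [612.57924125 271.53772388]
tin [482.78818368 272.79121419]
plate [376.04801966 275.31298102]
```

View pics/t3.png

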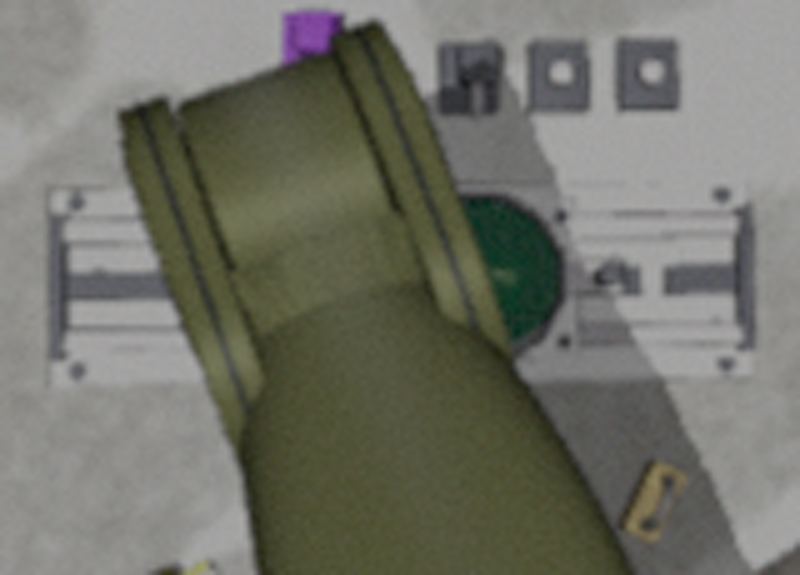

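Carrier and pin sit where station +40 predicts: the pin is at about (610,270) and the tin is centred in the nest. Next I'll turn the swivel by gripping the pin.

Run:
```python
from h import *
r=.068; tip=.066
p=T(.04+r,0,.15); q0=Rotation.from_quat(Q(np.pi/2,p))
def P(th): return T(.04+r*np.cos(th),r*np.sin(th),tip),(Rotation.from_rotvec([0,0,th])*q0).as_quat()
for th in np.linspace(0,np.pi/2,5): print(np.round(arm.inverse_kinematics(*P(th)),2))
arm.move_ptp(p,q0.as_quat()); arm.grip(.045,20)
s=arm.line_to(P(0)[0],vel=.1,max_force=6); st(('down',s))
arm.grip(0,20); o=st('grip')
if not s and o['width']>.009:
    for th in np.linspace(0,np.pi/2,9)[1:]:
        s=arm.line_to(*P(th),vel=.06,max_force=25)
        if s: st(('STOP',th)); break
    st('turned')
```

```text
[ 0.02  0.41 -0.39  0.77  0.   -1.54]
[ 0.03  0.45 -0.32  0.8   0.   -1.92]
[ 0.05  0.48 -0.26  0.83  0.   -2.29]
[ 0.08  0.51 -0.21  0.85  0.   -2.65]
[ 0.13  0.52 -0.19  0.86  0.   -3.  ]
('down', False) t 21.26 w 0.0448 gf 0.0 F [0.1 0.4 0.1] J [0.108  0.0006] z 0.0445
grip t 21.64 w 0.0119 gf 21.1 F [-2.  -0.6  3. ] J [0.1081 0.0002] z 0.0446
turned t 24.64 w 0.0122 gf 21.3 F [-0.5 -0.7  4.4] J [0.0398 0.0679] z 0.0446
```

Run:
```python
from h import *
arm.grip(.04); arm.line_to(T(.04,.068,.15)); st('up')
p=T(-.036,-.1126,.15); arm.move_ptp(p,Q(0,p))
im,d=arm.capture('top'); cv2.imwrite('pics/t4.png',cv2.resize(im[135:250,195:355],(800,575),interpolation=cv2.INTER_CUBIC))
arm.grip(.05,25); s=arm.line_to(T(-.036,-.1126,.062),vel=.1,max_force=6); st(('down',s))
arm.grip(0,25); o=st('grip')
if not s and o['width']>.01:
    s=arm.line_to(T(-.036,-.0755,.062),vel=.04,max_force=20); st(('home',s))
```

```text
up t 25.73 w 0.0397 gf 0.0 F [ 0.1 -0.6 -0.6] J [0.0401 0.0675] z 0.1273
('down', False) t 29.9 w 0.0497 gf 0.0 F [ 1.2 -0.6 -0.4] J [-0.0362 -0.1121] z 0.0404
grip t 30.3 w 0.0148 gf 24.5 F [-0.9 -1.6  3.8] J [-0.0358 -0.1121] z 0.0406
('home', False) t 31.38 w 0.0151 gf 24.9 F [-5.  -0.9 10.1] J [-0.0358 -0.0771] z 0.0405
```

View pics/t4.png

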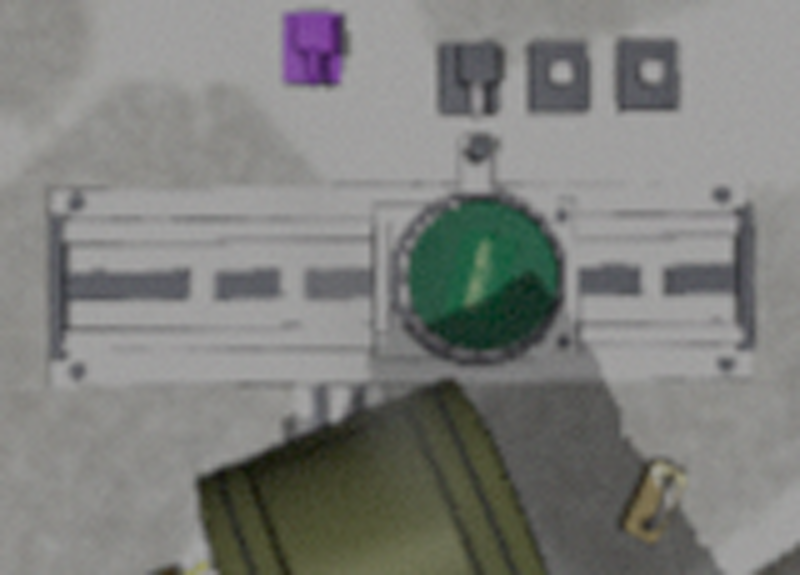

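The pointer, with its pin at (477,147), aims straight at the post's steel point at (477,105), and the carrier and tin are in place. The bolt travelled 35 mm and came up against its home stop. I'll release, lift clear and hand in.

Run:
```python
from h import *
arm.grip(.05); arm.line_to(T(-.036,-.0771,.16)); arm.sleep(.3); st('clear')
print(arm.sign_off())
```

```text
clear t 32.91 w 0.0505 gf 0.0 F [ 0.2  0.  -0.9] J [-0.0358 -0.0776] z 0.1372
the job is handed in; nothing more can be done
None
```

I handed the job in at about 33 s: carrier in the post's station, pointer at the post, bolt pushed home against its stop and tin in its nest; the bystanders weren't touched, and `sign_off` returned no verdict.

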